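# Set and clamp the egg tray guide

## Task

Push the guide rail up against the side of the loaded egg tray without shoving the tray along; then run the loose wing nut down, clockwise seen from above, by stroking its wings round with a fingertip until it is seated on the clamp and turns no further. Only push: never pinch the nut or the rail, and leave the flask, the wrench and the mug where they are.

Things in the scene. Friction and masses are not known exactly. Their poses are not given: they have to be found in the camera images.
- conveyor: Fixed aluminium conveyor end on the table, its top 30 mm above the table, 500 mm along x (from 70 mm behind the origin) and 424 mm wide in y. Origin: on the table top, straight under the vertical axis of the threaded stud (12 mm thick, top 80 mm above the table) that carries the wing nut. Its x axis points from the stud to the rail and the tray, z up.
- cheek (a point): Middle of the top edge, 68 mm above the table, of a fixed upright steel cheek plate on the conveyor's -y side of the stud, 70 mm long in x, its near face 40.5 mm from the stud's axis. The wings just clear it, but a finger does not fit between it and the nut: stroke on the open +y side, then lift and set the finger behind the other wing.
- rail (a joint): Position of the guide rail along the conveyor's +x, in m, 0 to 0.085; grows towards the tray. It slides with about 2 N of friction and stays where it is left.
- rail_front (a point): Middle of the guide rail's front face (towards the tray), 55 mm above the table. The rail is an upright aluminium bar 12 mm thick in x, 220 mm long in y, from 33 to 79 mm above the table. Axes as the conveyor's.
- rail_back (a point): Middle of the rail's back face (towards the stud and robot), 55 mm above the table; push here or up to 100 mm to either side. Behind its middle 40 mm a flat steel tongue reaches back low under the wing nut, its top 40 mm above the table (46 mm within 10 mm of the rail). Axes as the conveyor's.
- tray: Loose yellow pulp tray with 20 brown eggs, about 1.5 kg, 200 mm in its x, 245 mm in y, 75 mm high with the eggs, standing on the conveyor squarely in front of the rail. Origin: centre of its underside; the side the rail must meet is 100 mm from the origin towards its -x.
- wingnut (a joint): Angle of the dark steel wing nut in rad, growing as it turns clockwise seen from above. It sinks 3 mm a turn. At 10.0 it is seated on the clamp and stops hard; it starts between 0 and 3.5. It turns freely with about 0.025 N m of friction and stays where it is left.
- nut (a point): On the wing nut's axis at mid height of the wings, about 57 mm above the table when seated, up to 62 mm at the start. x axis along the wings, z up. Two equal upright wings, on +x and -x, each reaching 37 mm from the axis, 7 mm thick, 20 mm high, on a hub of 15 mm radius.
- flask: Bystander: dark green closed flask, 72 mm across and 190 mm high, standing on the table on the conveyor's +y side. Origin: centre of its underside.
- wrench: Bystander: steel wrench lying on the table on the conveyor's -y side. Origin at its middle.
- mug: Bystander: white mug, 76 mm across and 90 mm high, standing on the table on the conveyor's -y side. Origin: centre of its underside.

How it is judged:
By the outcome, as a careful person would: the job done as asked, in the order asked, and still so for the second after the job is handed in, with the robot touching nothing.
It also fails if it takes over 56 s, if anything falls off the work surface, if the arm or the gripper's body presses on something with over 40 N, if the wrist force passes 120 N, or if a joint passes its speed limit or range.

## Robot

A 7-joint arm with a two-finger parallel gripper is mounted at the origin on the work surface. World frame = base frame: x ahead of the robot, y to its left, z up, the work surface at z = 0. Lengths are in m, angles in rad, forces in N, time in s.
With the tool pointing down it reaches from about 0.4 to 0.85 m from the base axis. Payload 4.5 kg.
Tool frame: the origin (TCP) lies midway between the tips of the shut fingers; the grasp point (between the pads) lies 19 mm behind it; x points along the fingers, y is the direction in which the jaws open and shut, and the axes are right-handed (so a half turn about x gives the same grasp; the last joint's range is limited). The gripper opens to 88 mm and grips with 3 to 60 N. Pads are 18 mm wide; open, the fingers measure 123 mm over their backs; the gripper's body (75 mm by 187 mm) begins 45 mm behind the grasp point.
Start: joints at [1.228, 0.689, -0.195, 1.565, 0.157, 0.902, -0.215], TCP at [0.23, -0.581, 0.239] pointing down, gripper open.
Joint ranges: [-3.01, 3.01], [-0.46, 2.08], [-1.47, 1.51], [0.13, 2.56], [-1, 4.14], [0.04, 2.09], [-2.66, 2.66]. Speed limits (rad/s): [2.57, 2.57, 3.14, 3.14, 3.14, 3.14, 3.14].

## Interface

Orientations are given as a unit quaternion [w, x, y, z].
In Python, from plant import sensors, viewer, order gives the robot as it stands.
- The arm moves only by the tool servo_tool, never from a script. Its argument "commands" is a list of rows, each a list of 3 entries, a list of its own where there are three numbers: the turn, a rotation vector about the tool's x, y, z normalised to -1 to 1, where 1 is 0.15 rad, then the shift along the tool's x, y, z normalised to -1 to 1, where 1 is 0.02 m, then the opening, from 0 (shut) to 1 (fully open). In form: [[[wx, wy, wz], [dx, dy, dz], hand], ...]. A call has 1 to 10 rows; each row shifts and turns the pose as measured when the row begins, along the tool's axes as they then stand; what a row does not reach is not made up. A row lasts 1/8 s, in which the tool goes at most 62.5 mm and 10.7 degrees, less where a joint would pass 70% of its speed; a pose out of reach is approached as far as the arm can. A call with a number of a shift or a turn outside -1 to 1 is refused whole. A call with a gripper value outside its range is refused whole. The fingers move at their own pace and stop on an object; "squeeze" is the grip in N (left out, the last holds). Time passes only in rows, so rows that do not move let the fingers close. It gives the time, the measured TCP pose, the force and the opening at its end, in the units of the state.
- sensors.state(): the state, without advancing time (a new reading comes with each control period).
- viewer.grab_frame(name): name is "scene" or "side" or "wrist"; returns a dict with "color" (400x640x3 uint8, blue, green, red), "fx", "fy", "cx", "cy" (pixels), "R" (3x3) and "t" (3): a world point X has camera coordinates R X + t. Camera axes: x right, y down, z forward; pixel columns grow to the right and rows downward; lengths in m; the calibration is good to about 2 mm. A picture is of the moment at which its call begins. There is no depth.
- order.hand_in(): hands the job in, once; it reports no verdict.
The state is a dict: "time_s": time; "joints": joint angles; "joint_velocities": joint speeds; "effort": joint torques, N m; "tool_pos": TCP position; "ee_rot": TCP orientation; "contact_force": force on the tool from outside, world axes, zero at the start; "torque": the same for the moment, N m; "gripper_width": opening from 0.0 (shut) to 1.0 (fully open).
Only numpy, scipy, OpenCV 4.12 (cv2) and the standard library are available. Lean on these libraries where they do the work, as an engineer would, in place of code of your own. Each camera call takes 0.05 s, during which the arm holds its last target.

## Working session

There is one attempt and no reset: what is moved stays moved. The work goes in short steps, Python scripts to look and compute and a tool call to move; the robot and the scene stay as the last step left them, time stands still between calls to the robot, and variables do not carry over. Pictures are saved under pics/ and viewed, and the job is handed in when it is done.

Besides the shell and the picture viewer there is one more tool, called after "Emit:" as name([rows], argument=value, ...), one row to a line, values as JSON. servo_tool: Moves the arm, as the interface text tells. Scaled input: -1 to 1 covers 0.02 m each way for a shift and 0.15 rad each way for a turn. Its arguments: {"type":"object","properties":{"commands":{"type":"array","items":{"type":"array"}},"squeeze":{"type":"number"}},"required":["commands"]}

```bash
mkdir -p pics; cat > h.py <<'E'
import numpy as np,cv2
from plant import sensors,viewer,order
def grab(n,f):
    d=viewer.grab_frame(n); cv2.imwrite('pics/'+f,d['color']); np.savez('pics/'+f[:-4]+'.npz',**d); return d
def K(d): return np.array([[d['fx'],0,d['cx']],[0,d['fy'],d['cy']],[0,0,1]])
def ray(d,u,v):
    R=np.array(d['R']);t=np.array(d['t']); c=-R.T@t
    return c,R.T@np.array([(u-d['cx'])/d['fx'],(v-d['cy'])/d['fy'],1])
def onz(d,u,v,z):
    c,r=ray(d,u,v); return c+r*(z-c[2])/r[2]
def proj(d,X):
    p=np.array(d['R'])@np.array(X)+np.array(d['t']); return np.array([d['fx']*p[0]/p[2]+d['cx'],d['fy']*p[1]/p[2]+d['cy']])
E
python3 - <<'E'
from h import *
for n in('scene','side','wrist'):
    d=grab(n,n+'0.png'); print(n,d['fx'],np.round(-np.array(d['R']).T@d['t'],3))
s=sensors.state()
for k in s: print(k,np.round(s[k],3))
E
```

```text
scene 391.9247234800429 [0.888 0.491 0.863]
side 389.63229578882056 [0.112 0.807 0.737]
wrist 282.62131855754205 [ 0.296 -0.554  0.384]
time_s 0.15
joints [ 1.228  0.69  -0.195  1.566  0.157  0.902 -0.215]
joint_velocities [-0.002 -0.004 -0.    -0.004 -0.002  0.001  0.   ]
effort [-1.0000e-03 -5.2787e+01 -1.2680e+00 -1.5359e+01 -5.2000e-02  4.0000e-03
  0.0000e+00]
tool_pos [ 0.23  -0.581  0.238]
ee_rot [-0.132 -0.694 -0.133  0.695]
contact_force [ 0.234  0.424 -0.249]
torque [-0.009 -0.016  0.004]
gripper_width 1.0
```

View pics/scene0.png

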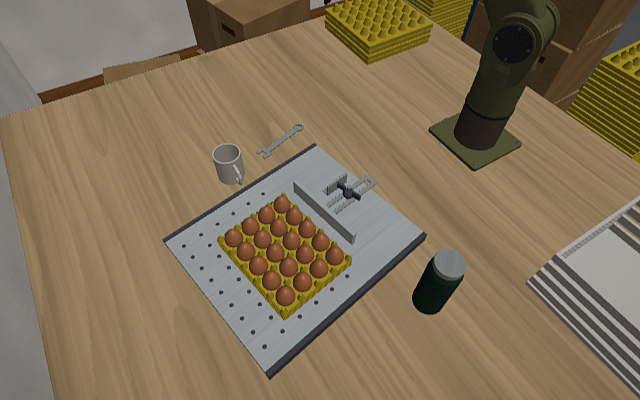

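View pics/side0.png

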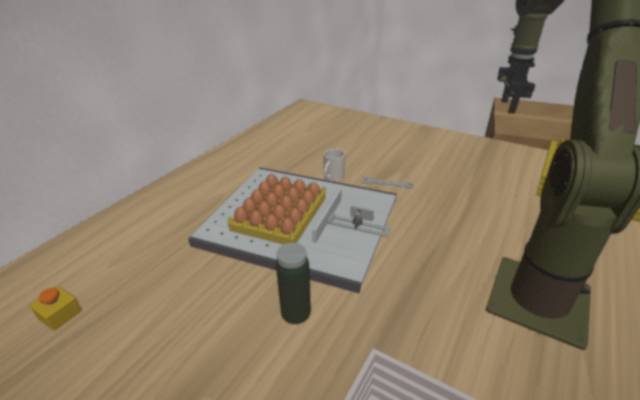

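View pics/wrist0.png

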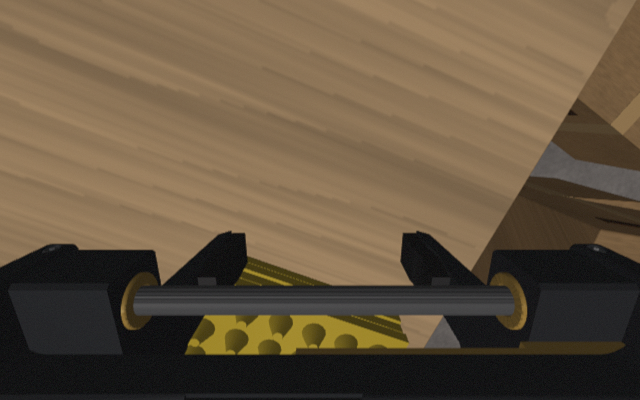

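```bash
python3 - <<'E'
from h import *
d=dict(np.load('pics/scene0.npz'));s=dict(np.load('pics/side0.npz'))
c=[(165,240),(315,145),(425,235),(270,374)]
for p in c: print(p,np.round(onz(d,*p,.03),3))
for p in [(262,169),(397,194),(360,284),(192,240)]: print('side',p,np.round(onz(s,*p,.03),3))
cv2.imwrite('pics/sc_crop.png',cv2.resize(d['color'][140:300,200:400],None,fx=4,fy=4,interpolation=cv2.INTER_CUBIC)[:600])
cv2.imwrite('pics/si_crop.png',cv2.resize(s['color'][165:295,260:410],None,fx=5,fy=5,interpolation=cv2.INTER_CUBIC)[:600])
E
```

```text
(165, 240) [ 0.939 -0.118  0.03 ]
(315, 145) [ 0.456 -0.203  0.03 ]
(425, 235) [0.383 0.203 0.03 ]
(270, 374) [0.864 0.29  0.03 ]
side (262, 169) [ 0.925 -0.115  0.03 ]
side (397, 194) [ 0.447 -0.209  0.03 ]
side (360, 284) [0.376 0.2   0.03 ]
side (192, 240) [0.851 0.292 0.03 ]
```

View pics/sc_crop.png

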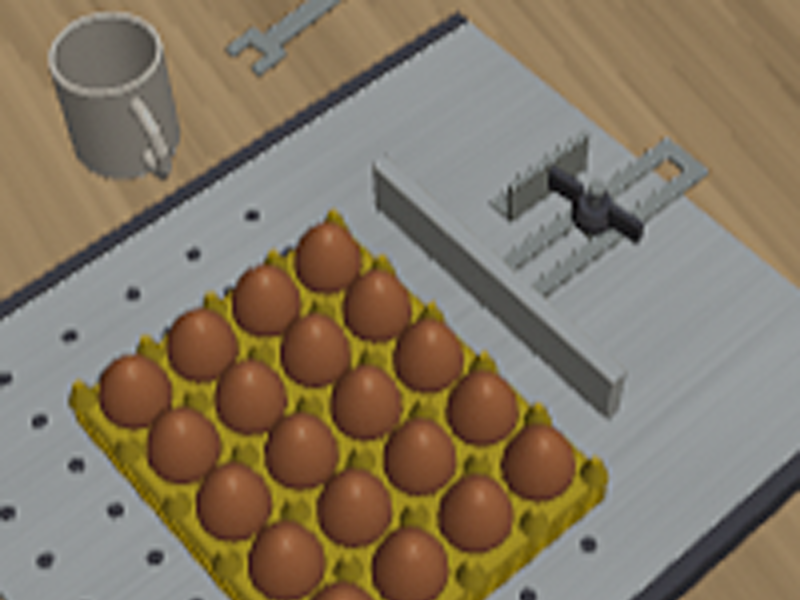

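View pics/si_crop.png

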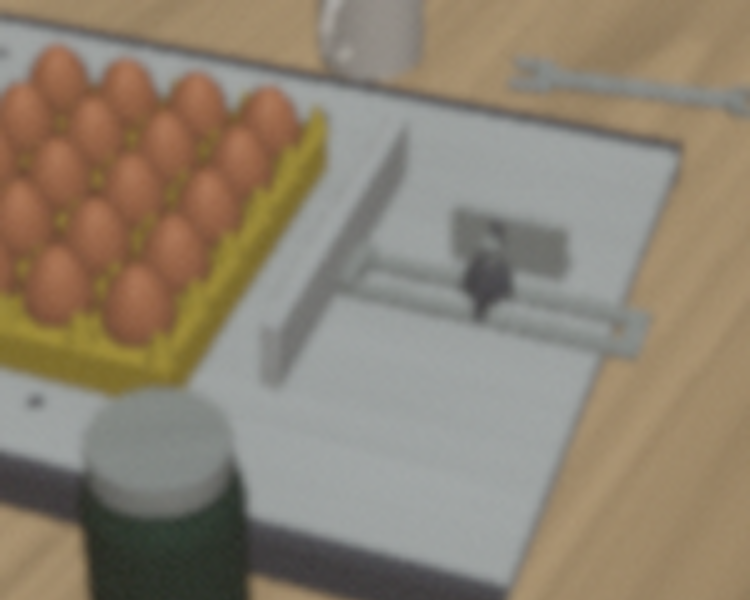

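```bash
cat >> h.py <<'E'
def tri(d1,p1,d2,p2):
    c1,r1=ray(d1,*p1);c2,r2=ray(d2,*p2)
    A=np.stack([r1,-r2],1);k=np.linalg.lstsq(A,c2-c1,rcond=None)[0]
    a=c1+k[0]*r1;b=c2+k[1]*r2
    return (a+b)/2,np.linalg.norm(a-b)
E
python3 - <<'E'
from h import *
d=dict(np.load('pics/scene0.npz'));s=dict(np.load('pics/side0.npz'))
S=lambda u,v:(200+u/4-.375,140+v/4-.375)
T=lambda u,v:(260+u/5-.4,165+v/5-.4)
st=onz(d,*S(597,186),.08);st2=onz(s,*T(494,236),.08);print('stud',st,st2,tri(d,S(597,186),s,T(494,236)))
a=np.radians(10.1);ex=np.array([np.cos(a),np.sin(a),0]);ey=np.array([-ex[1],ex[0],0])
def loc(p,o): q=p-o;return np.round([q@ex,q@ey,p[2]],4)
o=st
for n,p,z in [('railTop -y front',(376,172),.079),('railtop -y back',(386,160),.079),('railtop +y front',(610,384),.079),('railtop +y back',(624,374),.079),
 ('rail bottom +y front',(612,416),.033),('corner back -y',(463,16),.03),
 ('cheek top',(505,183),.068),('cheek top',(586,136),.068),('wing -y tip',(555,173),.07),('wing +y',(642,232),.07),('tray top -y',(334,215),.06),('tray top+y',(600,465),.06),('tray bot +y',(604,500),.03)]:
    w=onz(d,*S(*p),z);print(n,np.round(w,4),loc(w,o))
for n,p,z in [('railtop -y',(404,120),.079),('rail +y front',(264,332),.079),('rail +y back',(280,332),.079),('tray -y',(320,110),.06),('tray +y bottom',(185,383),.03),('tray+y',(190,350),.05)]:
    w=onz(s,*T(*p),z);print('side',n,np.round(w,4),loc(w,st2))
# mug, flask etc.
print(loc(onz(d,*S(122,170),0),o), loc(onz(d,450,262,.19),o))
E
```

```text
stud [0.48361271 0.00686687 0.08      ] [0.48263331 0.00151945 0.08      ] (array([0.48243573, 0.00500749, 0.08047128]), np.float64(0.004031505787934989))
railTop -y front [ 0.5983 -0.0767  0.079 ] [ 0.0983 -0.1024  0.079 ]
railtop -y back [ 0.5879 -0.082   0.079 ] [ 0.087  -0.1058  0.079 ]
railtop +y front [0.5601 0.1323 0.079 ] [0.0973 0.1101 0.079 ]
railtop +y back [0.5492 0.1309 0.079 ] [0.0863 0.1107 0.079 ]
rail bottom +y front [0.5528 0.1307 0.033 ] [0.0898 0.1098 0.033 ]
corner back -y [ 0.4521 -0.2077  0.03  ] [-0.0687 -0.2057  0.03  ]
cheek top [ 0.5272 -0.0335  0.068 ] [ 0.0358 -0.0474  0.068 ]
cheek top [ 0.4597 -0.0394  0.068 ] [-0.0316 -0.0413  0.068 ]
wing -y tip [ 0.4958 -0.0224  0.07  ] [ 0.0068 -0.0309  0.07  ]
wing +y [0.475  0.0462 0.07  ] [-0.0015  0.0402  0.07  ]
tray top -y [ 0.6321 -0.0735  0.06  ] [ 0.1321 -0.1051  0.06  ]
tray top+y [0.5882 0.1656 0.06  ] [0.1308 0.138  0.06  ]
tray bot +y [0.5882 0.174  0.03  ] [0.1323 0.1462 0.03  ]
side railtop -y [ 0.5845 -0.0787  0.079 ] [ 0.0862 -0.0969  0.079 ]
side rail +y front [0.5499 0.1381 0.079 ] [0.0902 0.1226 0.079 ]
side rail +y back [0.5426 0.1338 0.079 ] [0.0822 0.1197 0.079 ]
side tray -y [ 0.65   -0.0875  0.06  ] [ 0.1492 -0.117   0.06  ]
side tray +y bottom [0.5966 0.1477 0.03  ] [0.1378 0.1239 0.03  ]
side tray+y [0.5959 0.1422 0.05  ] [0.1362 0.1187 0.05  ]
[ 0.1932 -0.273   0.    ] [0.052  0.3187 0.19  ]
```

```bash
cat >> h.py <<'E'
from scipy.spatial.transform import Rotation as Ro
O=np.array([.4832,.0050,0]);YAW=np.radians(10.1)
def setf():
    ex=np.array([np.cos(YAW),np.sin(YAW),0]);return ex,np.array([-ex[1],ex[0],0])
EX,EY=setf()
def R_(s): q=s['ee_rot'];return Ro.from_quat([q[1],q[2],q[3],q[0]])
def L2W(l): return O+l[0]*EX+l[1]*EY+np.array([0,0,l[2]])
def st(lt=None,sgn=1):
    """print state in local frame, and units needed to reach local target with jaw axis along sgn*EX"""
    s=sensors.state();R=R_(s);p=np.array(s['tool_pos']);q=p-O
    print('t',round(s['time_s'],2),'loc mm',np.round([q@EX*1e3,q@EY*1e3,p[2]*1e3],1),'F loc',np.round([np.dot(s['contact_force'],EX),np.dot(s['contact_force'],EY),s['contact_force'][2]],2),'w',round(s['gripper_width'],2))
    Rt=Ro.from_matrix(np.stack([[0,0,-1],sgn*EX,np.cross([0,0,-1],sgn*EX)],1))
    rv=(R.inv()*Rt).as_rotvec();print('rot units to target',np.round(rv/.15,2), 'tool axes loc y:',np.round([R.as_matrix()[:,1]@EX,R.as_matrix()[:,1]@EY],2))
    if lt is not None: print('shift units',np.round(R.as_matrix().T@(L2W(lt)-p)/.02,2))
    return s
E
python3 - <<'E'
from h import *
s=st([.05,.06,.2]);st([.05,.06,.2],-1);print(s['joints'])
E
```

```text
t 0.15 loc mm [-352.2 -532.2  238.1] F loc [ 0.3   0.38 -0.25] w 1.0
rot units to target [-9.14 -0.01  0.01] tool axes loc y: [ 0.2  -0.98]
shift units [  1.94 -25.01 -25.61]
t 0.15 loc mm [-352.2 -532.2  238.1] F loc [ 0.3   0.38 -0.25] w 1.0
rot units to target [1.181e+01 1.000e-02 1.000e-02] tool axes loc y: [ 0.2  -0.98]
shift units [  1.94 -25.01 -25.61]
[ 1.22782193  0.68981324 -0.19451248  1.5660737   0.15728121  0.90244968
 -0.21511343]
```

Emit:
servo_tool([
  [[-0.92,0,0],[0,-0.7,-0.7],0],
  [[-0.92,0,0],[0,-0.59,-0.8],0],
  [[-0.92,0,0],[0,-0.47,-0.87],0],
  [[-0.92,0,0],[0,-0.35,-0.93],0],
  [[-0.92,0,0],[0,-0.22,-0.97],0],
  [[-0.92,0,0],[0,-0.08,-0.99],0],
  [[-0.92,0,0],[0,0.06,-0.99],0],
  [[-0.92,0,0],[0,0.19,-0.98],0],
  [[-0.92,0,0],[0,0.32,-0.94],0],
  [[-0.92,0,0],[0,0.45,-0.88],0],
], squeeze=5)

```text
time_s: 1.4
tool_pos: [0.3068, -0.3926, 0.2357]
ee_rot: [0.551, 0.44, 0.556, -0.44]
contact_force: [0.2, -0.2, -0.1]
gripper_width: 0.008
```

```bash
python3 -c "
from h import *
st([.03,.07,.2])"
```

```text
t 1.4 loc mm [-243.4 -360.5  235.7] F loc [ 0.14 -0.19 -0.13] w 0.01
rot units to target [ 0.34 -0.03  0.03] tool axes loc y: [1.   0.05]
shift units [  1.83  14.77 -20.78]
```

Emit:
servo_tool([
  [[0.17,0,0],[0,0.71,-1],0],
  [[0.17,0,0],[0,0.71,-1],0],
  [[0,0,0],[0,0.71,-1],0],
  [[0,0,0],[0,0.71,-1],0],
  [[0,0,0],[0,0.71,-1],0],
  [[0,0,0],[0,0.71,-1],0],
  [[0,0,0],[0,0.71,-1],0],
  [[0,0,0],[0,0.71,-1],0],
  [[0,0,0],[0,0.71,-1],0],
  [[0,0,0],[0,0.71,-1],0],
])

```text
time_s: 2.65
tool_pos: [0.4112, -0.1634, 0.235]
ee_rot: [0.538, 0.455, 0.545, -0.455]
contact_force: [0.0, 0.7, 0.3]
gripper_width: 0.002
```

```bash
python3 -c "
from h import *
st([.03,.07,.2]);d=grab('wrist','w1.png')"
```

```text
t 2.65 loc mm [-100.4 -153.2  235. ] F loc [0.13 0.66 0.31] w 0.0
rot units to target [-0.02 -0.04  0.04] tool axes loc y: [ 1. -0.]
shift units [  1.78   6.5  -11.17]
```

View pics/w1.png

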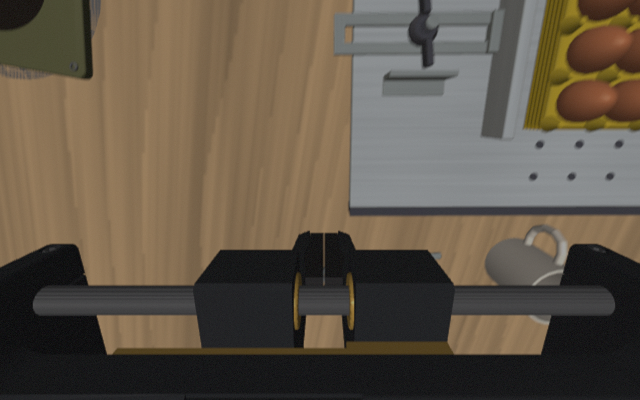

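```bash
python3 -c "
from h import *
d=dict(np.load('pics/w1.npz'))
def loc(p): q=p-O;return np.round([q@EX*1e3,q@EY*1e3,p[2]*1e3],1)
for n,p,z in [('hub',(421,28),.07),('stud',(421,20),.08),('corner',(350,206),.03),('corner2',(350,120),.03),('cheek top L',(388,76),.068),('cheek R',(457,71),.068),('rail top back -y',(484,137),.079),('railtop front -y',(508,138),.079),('railtop b',(505,0),.079),('railtop f',(528,20),.079),('tray -y corner bottom',(526,128),.03),('tray bottom up',(540,30),.03),('traytop',(549,126),.06),('wing tip',(431,65),.07),('tongue edge lo',(345,53),.04),('tongue hi',(345,12),.04)]:
  print(n,loc(onz(d,*p,z)))
print(-d['R'].T@d['t'])
cv2.imwrite('pics/w1c.png',cv2.resize(d['color'][0:150,320:520],None,fx=4,fy=4,interpolation=cv2.INTER_CUBIC))
cv2.imwrite('pics/w1d.png',cv2.resize(d['color'][0:150,440:640],None,fx=4,fy=4,interpolation=cv2.INTER_CUBIC))
"
```

```text
hub [-6.8  0.4 70. ]
stud [-10.4   4.4  80. ]
corner [ -68.3 -194.9   30. ]
corner2 [-70.8 -86.6  30. ]
cheek top L [-36.  -42.7  68. ]
cheek R [ 34.  -38.2  68. ]
rail top back -y [  65.5 -103.5   79. ]
railtop front -y [  90.7 -104.6   79. ]
railtop b [65.8 20.6 79. ]
railtop f [90.2  4.2 79. ]
tray -y corner bottom [141.1 -96.6  30. ]
tray bottom up [136.1   8.3  30. ]
traytop [145.2 -93.3  60. ]
wing tip [  6.3 -32.8  70. ]
tongue edge lo [-78.7 -15.7  40. ]
tongue hi [-79.4  23.7  40. ]
[ 0.39875612 -0.09294483  0.38131651]
```

View pics/w1c.png

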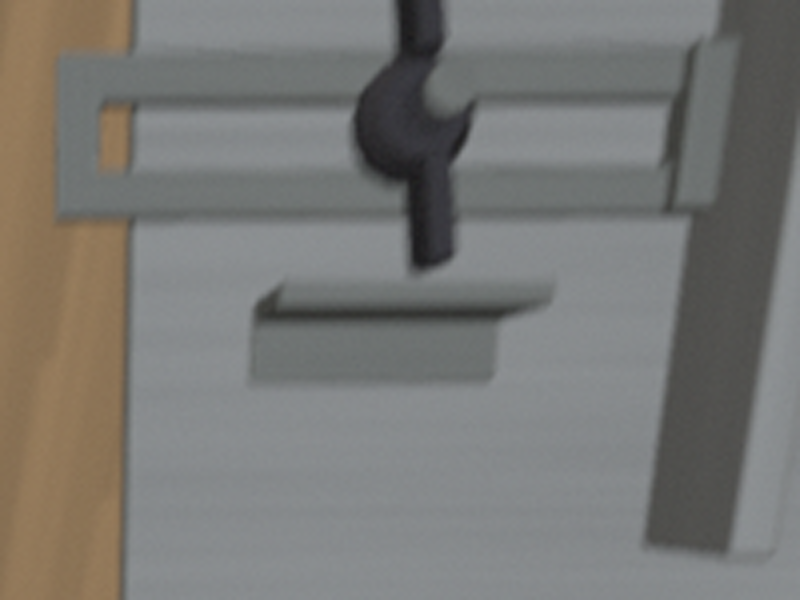

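View pics/w1d.png

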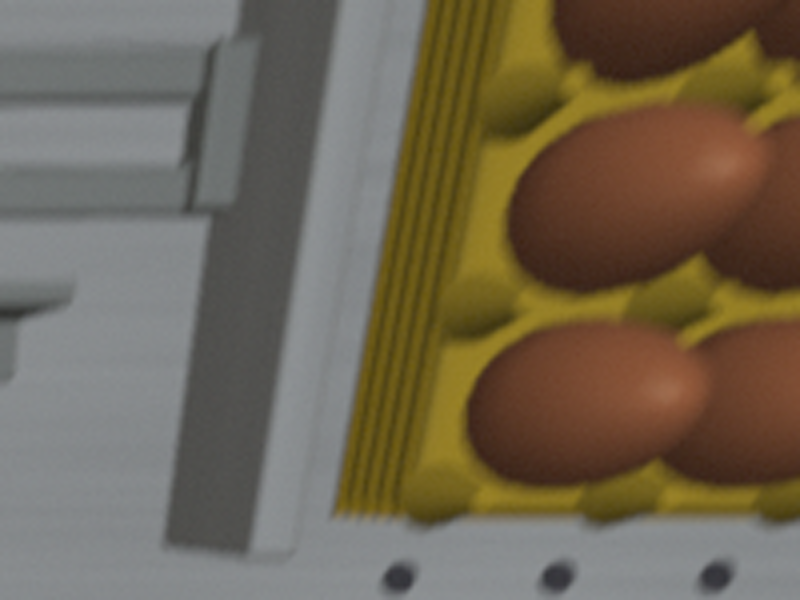

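```bash
python3 -c "
from h import *
d=dict(np.load('pics/w1.npz'))
def loc(p): q=p-O;return np.round([q@EX*1e3,q@EY*1e3,p[2]*1e3],1)
C=lambda u,v:(320+u/4-.4,v/4-.4)
D=lambda u,v:(440+u/4-.4,v/4-.4)
for n,p,z in [('stud',C(455,90),.08),('wing tip -y top',C(433,262),.07),('railtop back',C(733,548),.079),('back bot',C(647,545),.033),('railtop front?',C(775,550),.079),('railtop back up',D(338,0),.079),('railtop front up',D(428,0),.079),('front mid',D(297,545),.079),('tray bot',D(337,512),.03),('tray top',D(405,500),.065),('traybot up',D(428,0),.03),('cheek near edge L',C(288,280),.068),('R',C(553,280),.068)]:
  print(n,loc(onz(d,*p,z)))
"
```

```text
stud [ 1.3  2.6 80. ]
wing tip -y top [  3.1 -32.9  70. ]
railtop back [  85.1 -103.2   79. ]
back bot [  87.4 -105.5   33. ]
railtop front? [  96.1 -103.7   79. ]
railtop back up [83.3 20.8 79. ]
railtop front up [104.   20.7  79. ]
front mid [  96.4 -102.4   79. ]
tray bot [138.5 -96.1  30. ]
tray top [132.3 -91.6  65. ]
traybot up [137.2  37.3  30. ]
cheek near edge L [-32.7 -36.6  68. ]
R [ 34.7 -36.9  68. ]
```

```bash
sed -i 's/^EX,EY=setf()/EX,EY=setf(); O=O+.001*EX+.004*EY/' h.py; python3 -c "
from h import *
st([.047,.065,.2])"
```

```text
t 2.7 loc mm [ -98.8 -154.   235.4] F loc [ 1.67  2.16 -0.05] w 0.01
rot units to target [ 0.01 -0.06  0.02] tool axes loc y: [1. 0.]
shift units [  1.84   7.31 -10.92]
```

Emit:
servo_tool([
  [[0,0,0],[0.2,0.73,-1],0],
  [[0,0,0],[0.2,0.73,-1],0],
  [[0,0,0],[0.2,0.73,-1],0],
  [[0,0,0],[0.2,0.73,-1],0],
  [[0,0,0],[0.2,0.73,-1],0],
  [[0,0,0],[0.2,0.73,-1],0],
  [[0,0,0],[0.2,0.73,-1],0],
  [[0,0,0],[0.2,0.73,-1],0],
  [[0,0,0],[0.2,0.73,-1],0],
  [[0,0,0],[0.2,0.73,-1],0],
])

```text
time_s: 3.95
tool_pos: [0.5231, 0.0621, 0.1932]
ee_rot: [0.538, 0.454, 0.544, -0.457]
contact_force: [0.1, 0.6, -0.3]
gripper_width: 0.003
```

```bash
python3 -c "
from h import *
st([.047,.065,.062])
d=grab('wrist','w2.png')"
```

```text
t 3.95 loc mm [ 48.3  45.2 193.2] F loc [ 0.22  0.55 -0.26] w 0.0
rot units to target [-0.03 -0.03  0.06] tool axes loc y: [ 1. -0.]
shift units [ 6.57 -0.02 -0.96]
```

View pics/w2.png

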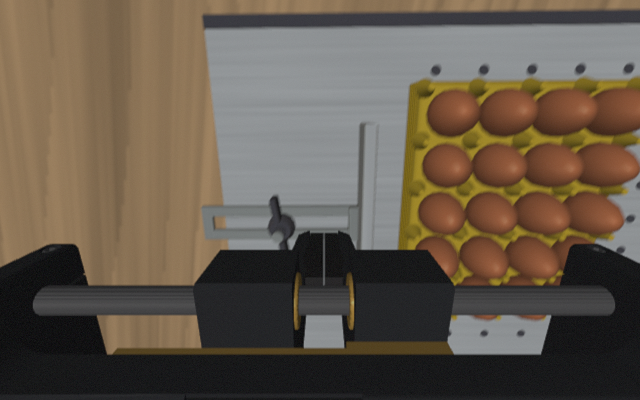

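```bash
python3 -c "
from h import *
d=dict(np.load('pics/w2.npz'))
def loc(p): q=p-O;return np.round([q@EX*1e3,q@EY*1e3,p[2]*1e3],1)
for n,p,z in [('railtop back',(362,124),.079),('railtop front',(377,124),.079),('back bot',(359,200),.033),('tray bot+y',(408,88),.03),('tray bot -y',(399,240),.03),('tray top',(416,90),.065),('traytop',(408,225),.065),('hub',(283,226),.06),('studtop',(279,234),.08),('conv corner',(207,26),.03),('wing tip +y',(275,198),.068)]:
  print(n,loc(onz(d,*p,z)))
cv2.imwrite('pics/w2c.png',cv2.resize(d['color'][70:250,190:440],None,fx=3.2,fy=3.2,interpolation=cv2.INTER_CUBIC))
"
```

```text
railtop back [ 81.  109.3  79. ]
railtop front [ 94.4 109.2  79. ]
back bot [86.  24.6 33. ]
tray bot+y [132.9 143.3  30. ]
tray bot -y [135.4 -26.1  30. ]
tray top [130.8 138.6  65. ]
traytop [133.8   7.1  65. ]
hub [ 3.   4.1 60. ]
studtop [ 1.9  3.7 80. ]
conv corner [-66.6 200.9  30. ]
wing tip +y [-2.4 37.5 68. ]
```

View pics/w2c.png

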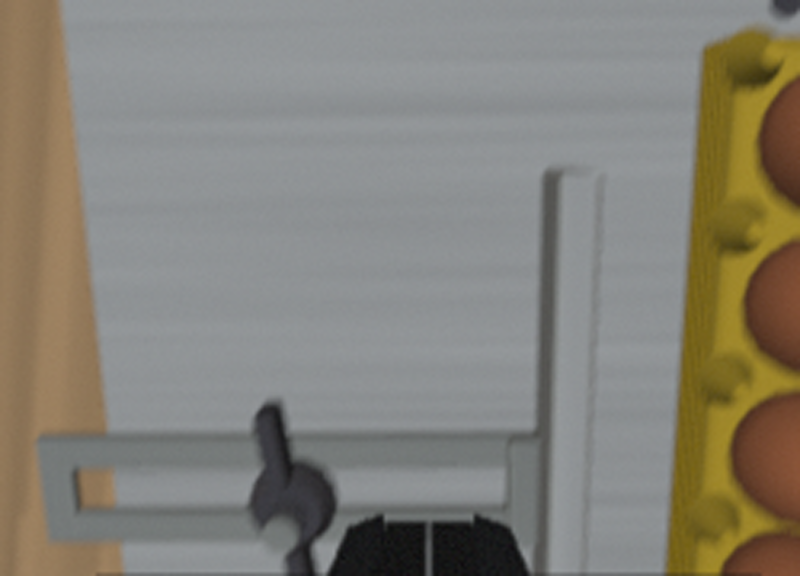

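Emit:
servo_tool([
  [[0,0,0],[0.6,0,-0.5],0],
  [[0,0,0],[1,0,-0.5],0],
  [[0,0,0],[1,0,0],0],
  [[0,0,0],[1,0,0],0],
  [[0,0,0],[1,0,0],0],
  [[0,0,0],[1,0,0],0],
  [[0,0,0],[0.8,0,0],0],
  [[0,0,0],[0.3,0,0],0],
])

```text
time_s: 5.0
tool_pos: [0.5139, 0.0813, 0.0515]
ee_rot: [0.536, 0.453, 0.545, -0.458]
contact_force: [-0.6, -0.3, 0.1]
gripper_width: 0.009
```

```bash
python3 -c "
from h import *
st([.064,.065,.062])"
```

```text
t 5.0 loc mm [42.6 65.8 51.5] F loc [-0.63 -0.15  0.13] w 0.01
rot units to target [-0.03 -0.03  0.1 ] tool axes loc y: [ 1. -0.]
shift units [-0.54  1.06  0.03]
```

Emit:
servo_tool([
  [[0,0,0],[-0.4,0.3,0],0],
  [[0,0,0],[0,0.6,0],0],
  [[0,0,0],[0,0.6,0],0],
  [[0,0,0],[0,0.6,0],0],
  [[0,0,0],[0,0.6,0],0],
])

```text
time_s: 5.62
tool_pos: [0.5675, 0.0899, 0.0607]
ee_rot: [0.535, 0.452, 0.546, -0.46]
contact_force: [-2.2, 0.6, -1.6]
gripper_width: 0.005
```

```bash
python3 -c "
from h import *
st([.1,.065,.06]);d=grab('wrist','w3.png')"
```

```text
t 5.62 loc mm [96.9 64.8 60.7] F loc [-2.07  0.94 -1.64] w 0.01
rot units to target [-0.04 -0.03  0.13] tool axes loc y: [ 1.   -0.01]
shift units [ 0.03  0.15 -0.01]
```

View pics/w3.png

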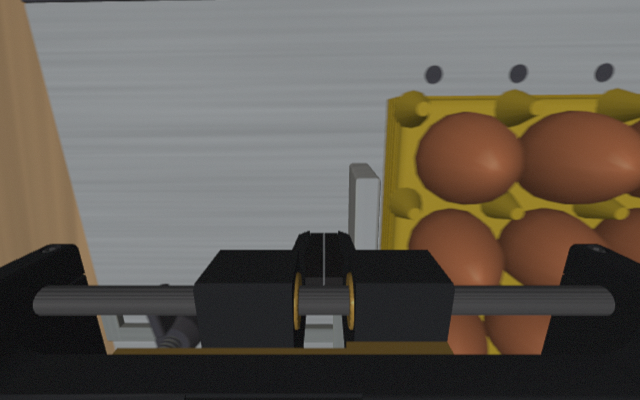

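```bash
python3 -c "
from h import *
d=dict(np.load('pics/w3.npz'))
def loc(p): q=p-O;return np.round([q@EX*1e3,q@EY*1e3,p[2]*1e3],1)
for n,p,z in [('railtop back',(355,178),.079),('railtop front',(379,178),.079),('tray bot',(386,130),.03),('tray bot',(382,220),.03),('tray top',(399,130),.065),('traytop .06',(389,105),.065)]:
  print(n,loc(onz(d,*p,z)))
cv2.imwrite('pics/w3c.png',cv2.resize(d['color'][80:255,300:500],None,fx=3.4,fy=3.4,interpolation=cv2.INTER_CUBIC))
"
```

```text
railtop back [111.  108.7  79. ]
railtop front [122.  108.7  79. ]
tray bot [133.6 127.8  30. ]
tray bot [134.2  69.5  30. ]
tray top [133.1 129.5  65. ]
traytop .06 [127.6 141.1  65. ]
```

View pics/w3c.png

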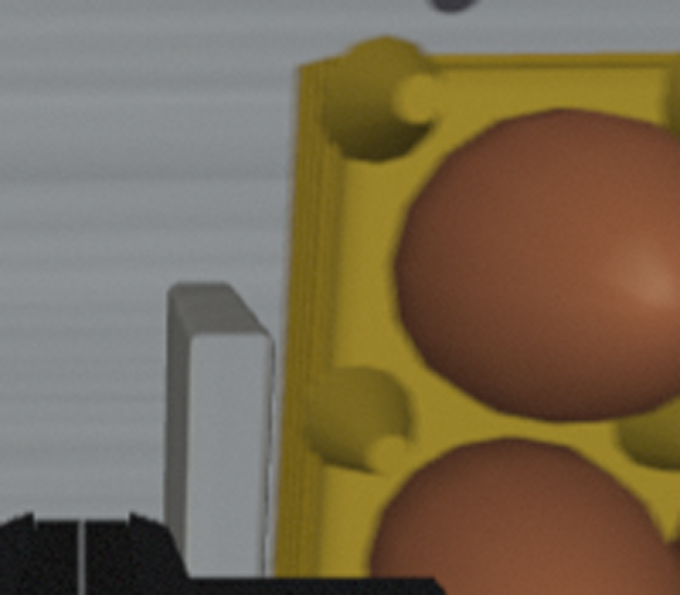

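Emit:
servo_tool([
  [[0,0,0],[0,0.15,0],0],
  [[0,0,0],[0,0.15,0],0],
])

```text
time_s: 5.92
tool_pos: [0.5753, 0.0912, 0.0612]
ee_rot: [0.535, 0.453, 0.546, -0.459]
contact_force: [-2.4, -0.5, 0.2]
gripper_width: 0.005
```

```bash
python3 -c "
from h import *
st([.1,.065,.06])"
```

```text
t 5.92 loc mm [104.8  64.7  61.2] F loc [-2.47 -0.05  0.21] w 0.0
rot units to target [-0.05 -0.04  0.11] tool axes loc y: [ 1.   -0.01]
shift units [ 0.06 -0.24 -0.01]
```

Emit:
servo_tool([
  [[0,0,0],[0,0.07,0],0],
])

```text
time_s: 6.05
tool_pos: [0.5765, 0.0914, 0.0612]
ee_rot: [0.535, 0.452, 0.546, -0.459]
contact_force: [-2.3, 0.6, -1.2]
gripper_width: 0.008
```

```bash
python3 -c "
from h import *
st([.1,.065,.06])
d=grab('wrist','w4.png')
cv2.imwrite('pics/w4c.png',cv2.resize(d['color'][80:255,300:500],None,fx=3.4,fy=3.4,interpolation=cv2.INTER_CUBIC))"
```

```text
t 6.05 loc mm [106.   64.7  61.2] F loc [-2.2   0.95 -1.18] w 0.01
rot units to target [-0.05 -0.04  0.12] tool axes loc y: [ 1.   -0.01]
shift units [ 0.06 -0.3  -0.01]
```

View pics/w4c.png

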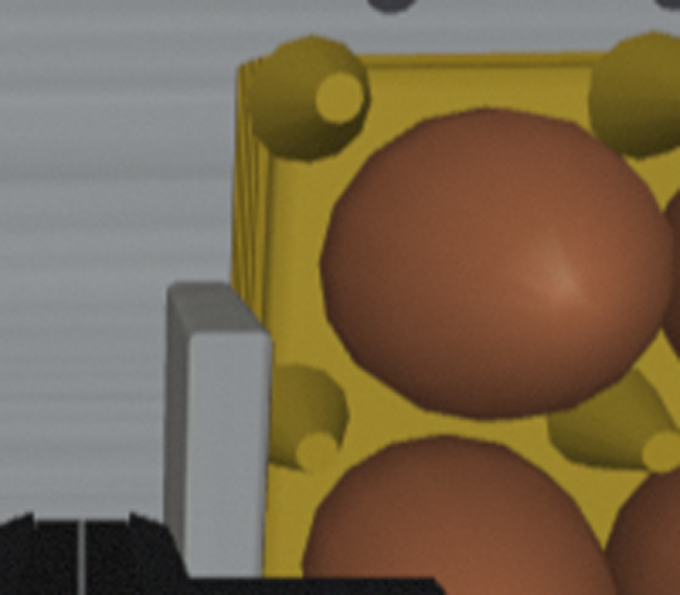

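```bash
python3 -c "
from h import *
for a in ('w3','w4'):
  d=dict(np.load('pics/'+a+'.npz'))
  cv2.imwrite('pics/'+a+'z.png',cv2.resize(d['color'][140:190,340:405],None,fx=10,fy=10,interpolation=cv2.INTER_CUBIC))"
```

```text
(no output)
```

View pics/w3z.png

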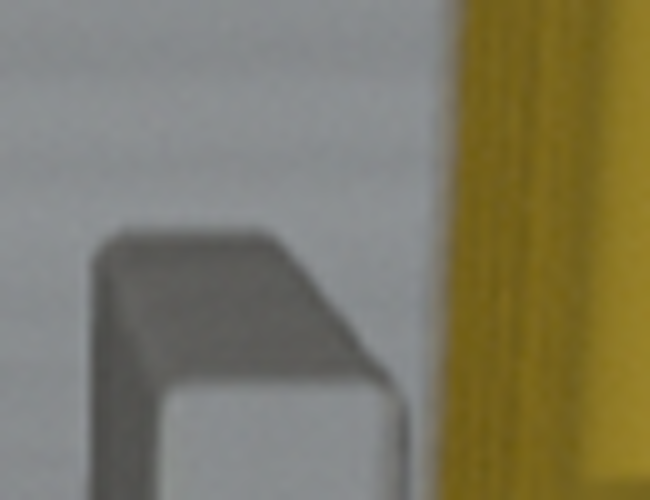

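View pics/w4z.png

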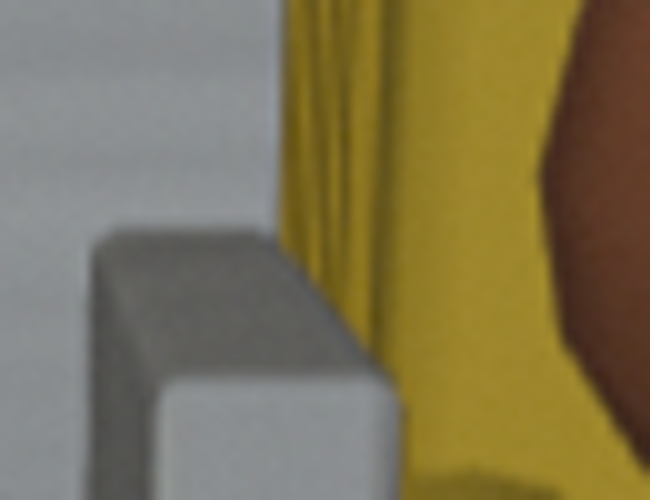

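Emit:
servo_tool([
  [[0,0,0],[0,0.03,0],0],
])

```text
time_s: 6.22
tool_pos: [0.577, 0.0915, 0.0612]
ee_rot: [0.535, 0.452, 0.546, -0.459]
contact_force: [-1.3, -0.3, -0.9]
gripper_width: 0.002
```

```bash
python3 -c "
from h import *
st()
d=grab('wrist','w5.png');st()
cv2.imwrite('pics/w5z.png',cv2.resize(d['color'][140:190,340:405],None,fx=10,fy=10,interpolation=cv2.INTER_CUBIC))"
```

```text
t 6.22 loc mm [106.6  64.7  61.2] F loc [-1.36 -0.07 -0.94] w 0.0
rot units to target [-0.05 -0.04  0.12] tool axes loc y: [ 1.   -0.01]
t 6.28 loc mm [106.7  64.7  61.2] F loc [-1.2   0.7  -0.04] w 0.0
rot units to target [-0.05 -0.04  0.12] tool axes loc y: [ 1.   -0.01]
```

View pics/w5z.png

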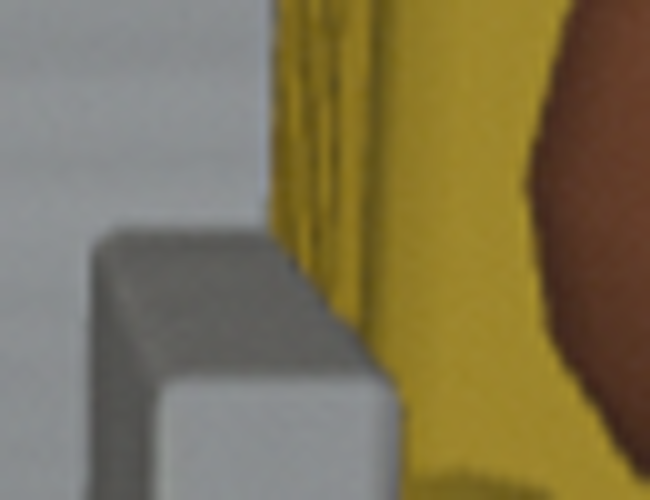

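Emit:
servo_tool([
  [[0,0,0],[0,0.04,0],0],
])

```text
time_s: 6.4
tool_pos: [0.5776, 0.0916, 0.0611]
ee_rot: [0.535, 0.452, 0.546, -0.46]
contact_force: [-2.8, 0.6, -0.3]
gripper_width: 0.004
```

```bash
cat > t.py <<'E'
import sys
from h import *
st()
n=sys.argv[1]
d=grab('wrist',n+'.png');st()
cv2.imwrite('pics/%sz.png'%n,cv2.resize(d['color'][140:190,340:405],None,fx=10,fy=10,interpolation=cv2.INTER_CUBIC))
E
cat > e.py <<'E'
# subpixel tray edge column & egg edge & rail col
from h import *
import sys
for n in sys.argv[1:]:
    c=np.load('pics/'+n+'.npz')['color'].astype(float)
    sat=(c[...,2]-c[...,0])  # red-blue
    def cross(row,lo,hi,th):
        v=sat[row-3:row+4].mean(0)[lo:hi]; i=np.argmax(v>th); return lo+i-1+(th-v[i-1])/(v[i]-v[i-1])
    print(n,'tray edge u at rows 120,150,158:',[round(cross(r,350,420,40),2) for r in(120,150,158)])
E
python3 t.py w6; python3 e.py w3 w4 w5 w6
```

```text
t 6.4 loc mm [107.1  64.7  61.1] F loc [-2.65  1.07 -0.3 ] w 0.0
rot units to target [-0.04 -0.04  0.12] tool axes loc y: [ 1.   -0.01]
t 6.45 loc mm [107.1  64.7  61.1] F loc [-3.16 -0.14  0.03] w 0.01
rot units to target [-0.04 -0.04  0.12] tool axes loc y: [ 1.   -0.01]
w3 tray edge u at rows 120,150,158: [np.float64(386.7), np.float64(385.19), np.float64(384.83)]
w4 tray edge u at rows 120,150,158: [np.float64(368.88), np.float64(367.88), np.float64(367.59)]
w5 tray edge u at rows 120,150,158: [np.float64(367.89), np.float64(366.91), np.float64(366.64)]
w6 tray edge u at rows 120,150,158: [np.float64(367.02), np.float64(366.09), np.float64(365.81)]
```

View pics/w6z.png

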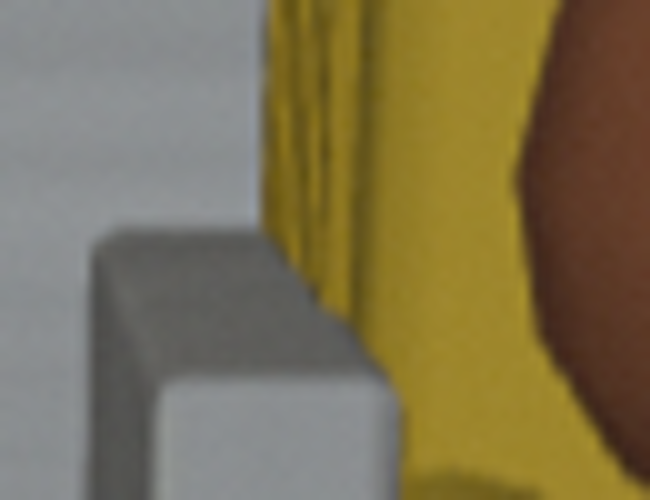

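Emit:
servo_tool([
  [[0,0,0],[0,0.04,0],0],
])

```text
time_s: 6.58
tool_pos: [0.5776, 0.0916, 0.0611]
ee_rot: [0.535, 0.452, 0.547, -0.46]
contact_force: [-4.6, -0.0, 0.8]
gripper_width: 0.002
```

```bash
python3 t.py w7; python3 e.py w7
```

```text
t 6.58 loc mm [107.1  64.7  61.1] F loc [-4.53  0.78  0.78] w 0.0
rot units to target [-0.04 -0.03  0.13] tool axes loc y: [ 1.   -0.01]
t 6.62 loc mm [107.1  64.7  61.1] F loc [-4.25  0.9   2.15] w 0.01
rot units to target [-0.04 -0.03  0.13] tool axes loc y: [ 1.   -0.01]
w7 tray edge u at rows 120,150,158: [np.float64(367.15), np.float64(366.22), np.float64(365.93)]
```

Emit:
servo_tool([
  [[0,0,0],[0,0.04,0],0],
])

```text
time_s: 6.75
tool_pos: [0.5776, 0.0915, 0.0611]
ee_rot: [0.534, 0.451, 0.547, -0.461]
contact_force: [-6.5, -0.3, 3.0]
gripper_width: 0.003
```

```bash
python3 t.py w8; python3 e.py w8
```

```text
t 6.75 loc mm [107.1  64.7  61.1] F loc [-6.43  0.79  2.98] w 0.0
rot units to target [-0.04 -0.03  0.14] tool axes loc y: [ 1.   -0.01]
t 6.8 loc mm [107.1  64.7  61.1] F loc [-5.9   0.62  3.05] w 0.01
rot units to target [-0.04 -0.03  0.15] tool axes loc y: [ 1.   -0.01]
w8 tray edge u at rows 120,150,158: [np.float64(367.29), np.float64(366.32), np.float64(366.04)]
```

View pics/w8z.png

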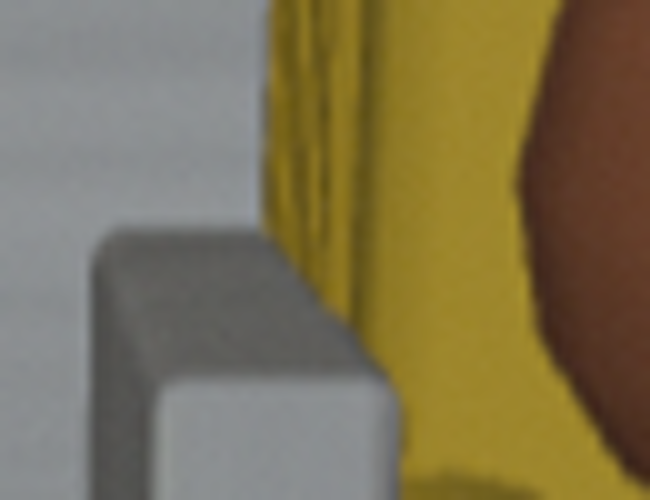

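Emit:
servo_tool([
  [[0,0,-0.1],[0,-0.5,0],0],
  [[0,0,0],[-0.8,-0.4,0],0],
  [[0,0,0],[-1,-1,0.2],0],
  [[0,0,0],[-0.6,-1,0.3],0],
  [[0,0,0],[0,-1,0.3],0],
  [[0,0,0],[0,-1,0.3],0],
  [[0,0,0],[0,-1,0.2],0],
  [[0,0,0],[0,-1,0.2],0],
])

```text
time_s: 7.8
tool_pos: [0.4548, 0.0395, 0.1225]
ee_rot: [0.536, 0.456, 0.544, -0.457]
contact_force: [-0.2, -0.7, 0.5]
gripper_width: 0.004
```

```bash
python3 -c "
from h import *
st([-.042,.032,.1]);d=grab('scene','s1.png');e=grab('wrist','w9.png');f=grab('side','d1.png')
cv2.imwrite('pics/s1c.png',cv2.resize(d['color'][140:300,200:400],None,fx=4,fy=4,interpolation=cv2.INTER_CUBIC)[:600])"
```

```text
t 7.8 loc mm [-22.9  35.  122.5] F loc [-0.29 -0.71  0.46] w 0.0
rot units to target [-0.06 -0.05  0.06] tool axes loc y: [ 1.   -0.01]
shift units [ 1.13 -0.94  0.16]
```

View pics/s1c.png

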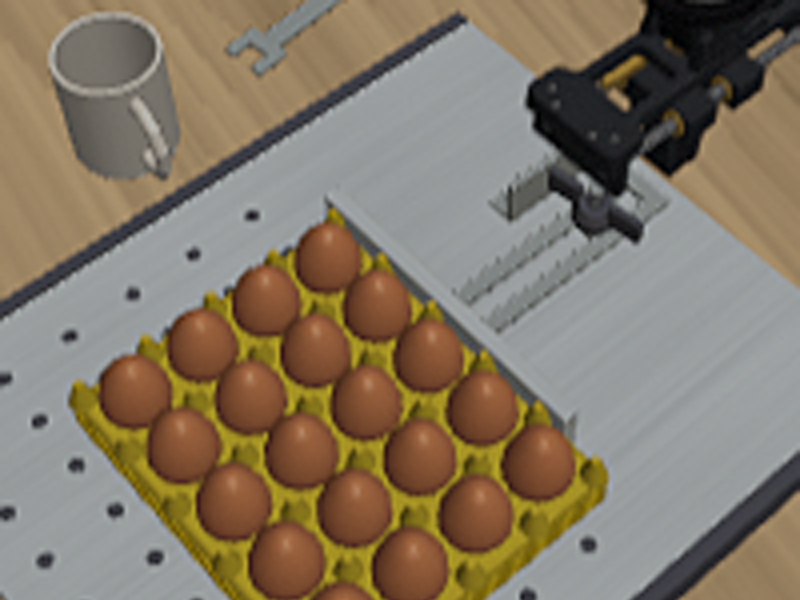

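View pics/w9.png

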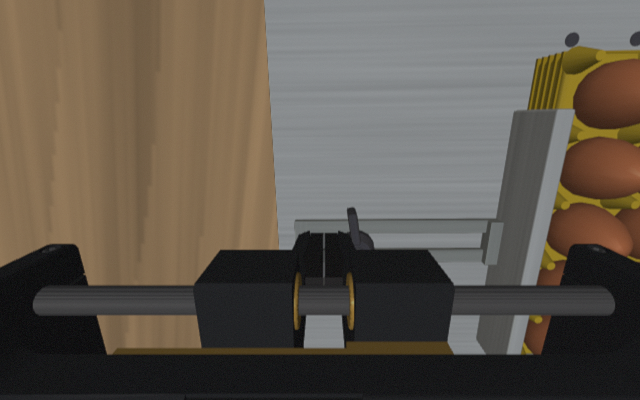

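View pics/d1.png

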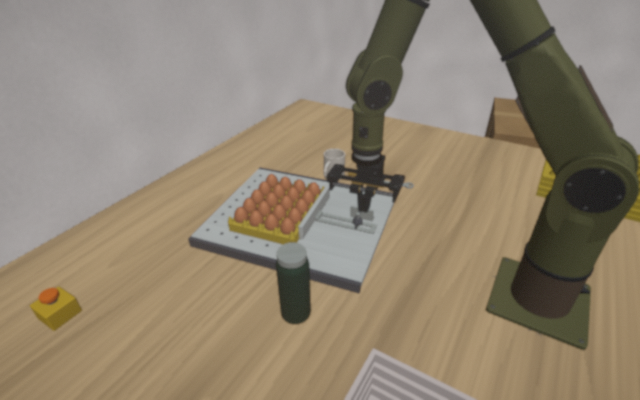

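```bash
python3 -c "
from h import *
d=dict(np.load('pics/w9.npz'))
def loc(p): q=p-O;return np.round([q@EX*1e3,q@EY*1e3,p[2]*1e3],1)
for p in [(352,209),(349,212),(357,212),(364,232)]: print(loc(onz(d,*p,.07)))
print(loc(onz(d,325,235,.1225)))
st([-.045,.033,.053])"
```

```text
[-7.3 38.9 70. ]
[-9.5 36.6 70. ]
[-3.6 36.6 70. ]
[ 2.1 20.5 70. ]
[-26.8  41.3 122.5]
t 7.95 loc mm [-23.1  34.8 122.2] F loc [0.32 0.49 0.71] w 0.01
rot units to target [-0.06 -0.05  0.07] tool axes loc y: [ 1.   -0.01]
shift units [ 3.47 -1.05  0.12]
```

Emit:
servo_tool([
  [[0,0,0.05],[0,-1,0.1],0],
  [[0,0,0],[0.6,-0.1,0],0],
  [[0,0,0],[1,0,0],0],
  [[0,0,0],[1,0,0],0],
  [[0,0,0],[0.8,0,0],0],
])

```text
time_s: 8.57
tool_pos: [0.4454, 0.0387, 0.0557]
ee_rot: [0.542, 0.464, 0.539, -0.449]
contact_force: [-0.2, -0.6, 0.7]
gripper_width: -0.001
```

```bash
python3 -c "
from h import *
st([-.045,.033,.053]);d=grab('wrist','w10.png')"
```

```text
t 8.57 loc mm [-32.3  35.8  55.7] F loc [-0.33 -0.54  0.72] w -0.0
rot units to target [-0.05 -0.07 -0.12] tool axes loc y: [ 1.   -0.01]
shift units [ 0.12 -0.64  0.15]
```

View pics/w10.png

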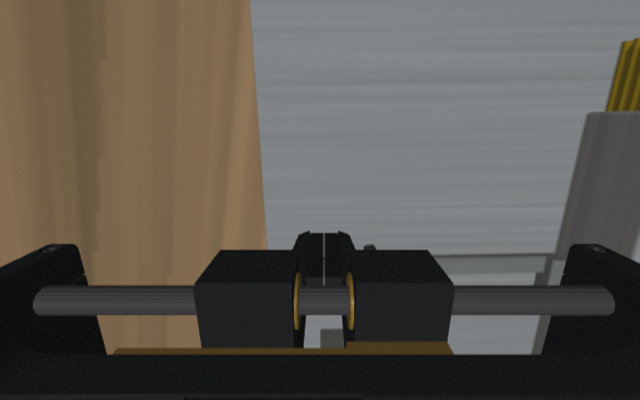

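Emit:
servo_tool([
  [[0,0,-0.1],[0.12,0.6,0.15],0],
  [[0,0,0],[0,0.73,-0.15],0],
  [[0,0,0],[0,0.6,0.4],0],
])

```text
time_s: 9.0
tool_pos: [0.4869, 0.04, 0.0525]
ee_rot: [0.539, 0.458, 0.544, -0.452]
contact_force: [-1.0, -0.5, -0.6]
gripper_width: 0.006
```

```bash
python3 -c "
from h import *
st([.0345,.025,.053]);d=grab('scene','s2.png')
cv2.imwrite('pics/s2c.png',cv2.resize(d['color'][140:240,280:400],None,fx=6,fy=6,interpolation=cv2.INTER_CUBIC))"
```

```text
t 9.0 loc mm [ 8.8 29.9 52.5] F loc [-1.04 -0.33 -0.61] w 0.01
rot units to target [-0.02 -0.07 -0.01] tool axes loc y: [ 1. -0.]
shift units [-0.03  1.29  0.24]
```

View pics/s2c.png

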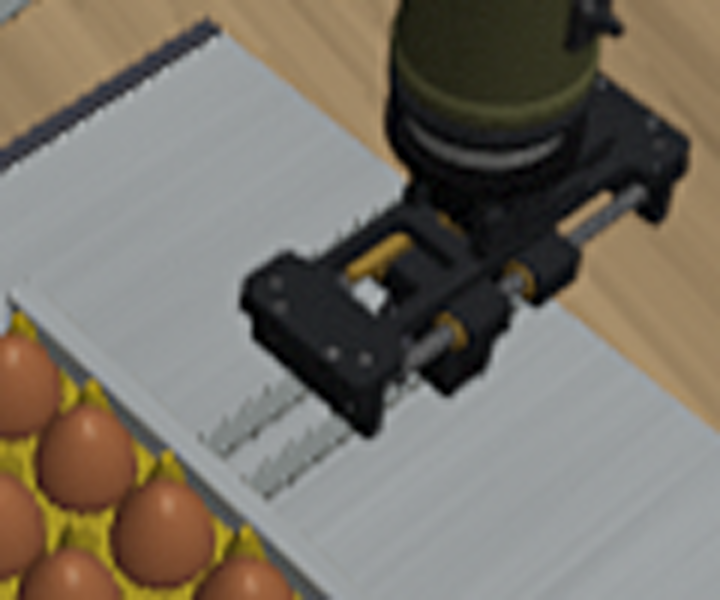

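Emit:
servo_tool([
  [[0,0,0],[0,0.65,0.1],0],
  [[0,0,0],[0,0.65,0.15],0],
  [[0,0,0],[0,0,0.45],0],
  [[0,0,0],[0,0,0.45],0],
])

```text
time_s: 9.55
tool_pos: [0.5227, 0.022, 0.0544]
ee_rot: [0.54, 0.462, 0.542, -0.45]
contact_force: [-1.0, 1.7, -0.3]
gripper_width: 0.002
```

```bash
python3 -c "
from h import *
st([.0345,.007,.053]);d=grab('wrist','w11.png')"
```

```text
t 9.55 loc mm [40.9  5.8 54.4] F loc [-0.66  1.83 -0.32] w 0.0
rot units to target [-0.04 -0.09 -0.07] tool axes loc y: [ 1.   -0.01]
shift units [ 0.07 -0.32 -0.06]
```

View pics/w11.png

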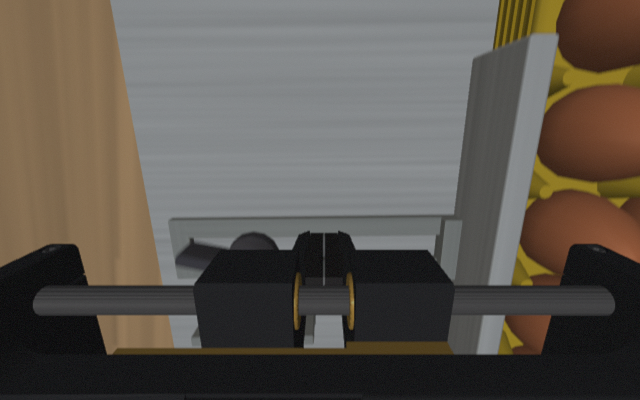

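```bash
python3 -c "
from h import *
d=dict(np.load('pics/w11.npz'))
def loc(p): q=p-O;return np.round([q@EX*1e3,q@EY*1e3,p[2]*1e3],1)
for p in [(183,243),(178,262),(235,240),(277,240),(255,232),(225,254)]: print(p,loc(onz(d,*p,.07)),loc(onz(d,*p,.066)))
cv2.imwrite('pics/w11c.png',cv2.resize(d['color'][200:300,150:300],None,fx=5,fy=5,interpolation=cv2.INTER_CUBIC))"
```

```text
(183, 243) [-30.8  16.3  70. ] [-32.9  14.5  66. ]
(178, 262) [-34.8   5.8  70. ] [-37.1   3.6  66. ]
(235, 240) [-4.6 17.7 70. ] [-6.  15.9 66. ]
(277, 240) [16.4 17.4 70. ] [15.7 15.6 66. ]
(255, 232) [ 5.7 21.9 70. ] [ 4.7 20.2 66. ]
(225, 254) [-10.4  10.   70. ] [-11.9   8.   66. ]
```

View pics/w11c.png

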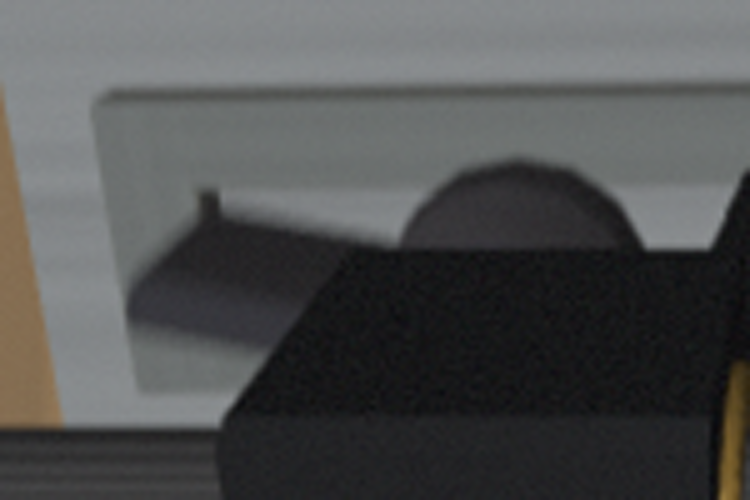

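Emit:
servo_tool([
  [[0,0,0],[-0.3,0,-0.25],0],
  [[0,0,0],[-1,0,0],0],
  [[0,0,0],[-0.8,-0.3,0.2],0],
  [[0,0,0],[0,-1,0.25],0],
  [[0,0,0],[0,-1,0.25],0],
  [[0,0,0],[0,-1,0.25],0],
  [[0,0,0],[0,-0.5,0.1],0],
])

```text
time_s: 10.48
tool_pos: [0.4451, -0.0112, 0.0998]
ee_rot: [0.54, 0.461, 0.541, -0.452]
contact_force: [0.1, -0.1, 0.2]
gripper_width: 0.007
```

```bash
python3 -c "
from h import *
st([-.036,-.01,.053])"
```

```text
t 10.47 loc mm [-41.3 -13.3  99.8] F loc [ 0.11 -0.14  0.22] w 0.01
rot units to target [-0.05 -0.06 -0.06] tool axes loc y: [ 1.   -0.01]
shift units [ 2.34  0.24 -0.15]
```

```bash
python3 -c "
from h import *
d=grab('wrist','w12.png');cv2.imwrite('pics/w12c.png',cv2.resize(d['color'][100:300,250:500],None,fx=3,fy=3,interpolation=cv2.INTER_CUBIC))"
```

```text
(no output)
```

View pics/w12c.png

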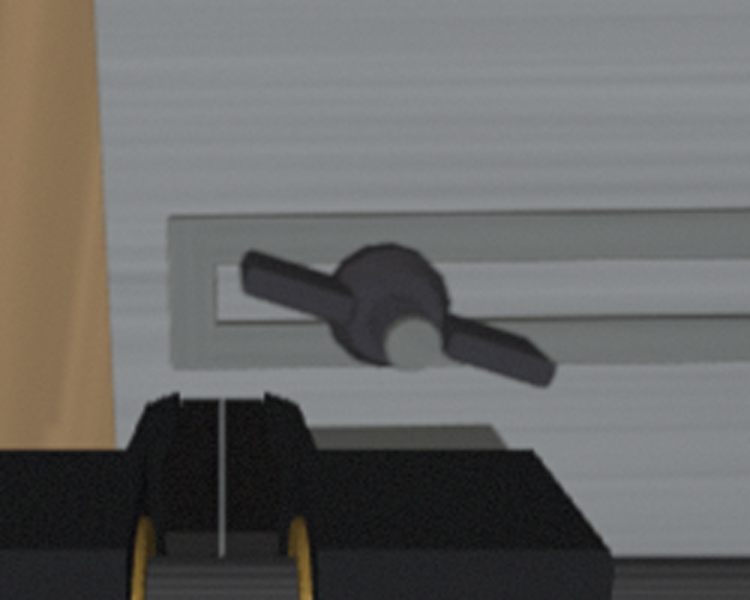

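```bash
python3 -c "
from h import *
d=dict(np.load('pics/w12.npz'))
C=lambda u,v:(250+u/3-.33,100+v/3-.33)
def loc(p): q=p-O;return np.round([q@EX*1e3,q@EY*1e3,p[2]*1e3],1)
print('stud',loc(onz(d,*C(412,343),.08)))
for z in (.068,.072):print('L',loc(onz(d,*C(248,282),z)),'R',loc(onz(d,*C(549,383),z)), 'L2',loc(onz(d,*C(247,255),z)))
"
```

```text
stud [-2.5 -0.9 80. ]
L [-36.1   9.3  68. ] R [ 32.  -15.2  68. ] L2 [-36.3  15.3  68. ]
L [-36.3  10.4  72. ] R [ 30.4 -13.5  72. ] L2 [-36.5  16.3  72. ]
```

Emit:
servo_tool([
  [[0,0,0.05],[0.8,0,0],0],
  [[0,0,0],[1,0,0],0],
  [[0,0,0],[0.5,0,0],0],
  [[0,0,0],[0.05,0,-0.75],0],
  [[0,0,0],[0,0.35,-0.55],0],
])

```text
time_s: 11.15
tool_pos: [0.4505, 0.0157, 0.0525]
ee_rot: [0.543, 0.464, 0.537, -0.45]
contact_force: [0.4, -1.9, 0.5]
gripper_width: 0.011
```

```bash
python3 -c "
from h import *
st([-.021,.028,.053])"
```

```text
t 11.15 loc mm [-31.4  12.3  52.5] F loc [ 0.05 -1.97  0.48] w 0.01
rot units to target [-0.07 -0.04 -0.13] tool axes loc y: [ 1.   -0.01]
shift units [-0.01  0.51 -0.79]
```

Emit:
servo_tool([
  [[0,0,-0.1],[0,0.5,-0.8],0],
  [[0,0,0],[0,0.73,-0.3],0],
  [[0,0,0],[0,0.6,0.35],0],
  [[0,0,0],[0,0.65,0.15],0],
  [[0,0,0],[0,0.65,0.15],0],
  [[0,0,0],[0,0,0.45],0],
  [[0,0,0],[0,0,0.45],0],
])

```text
time_s: 12.02
tool_pos: [0.5184, 0.024, 0.0551]
ee_rot: [0.539, 0.46, 0.543, -0.45]
contact_force: [-1.2, 1.6, -0.2]
gripper_width: 0.007
```

```bash
python3 -c "
from h import *
st([.034,.006,.053]);d=grab('wrist','w13.png');cv2.imwrite('pics/w13c.png',cv2.resize(d['color'][100:300,150:400],None,fx=3,fy=3,interpolation=cv2.INTER_CUBIC))"
```

```text
t 12.03 loc mm [37.   8.6 55.1] F loc [-0.87  1.79 -0.21] w 0.01
rot units to target [-0.03 -0.08 -0.05] tool axes loc y: [ 1. -0.]
shift units [ 0.1  -0.15  0.13]
```

View pics/w13c.png

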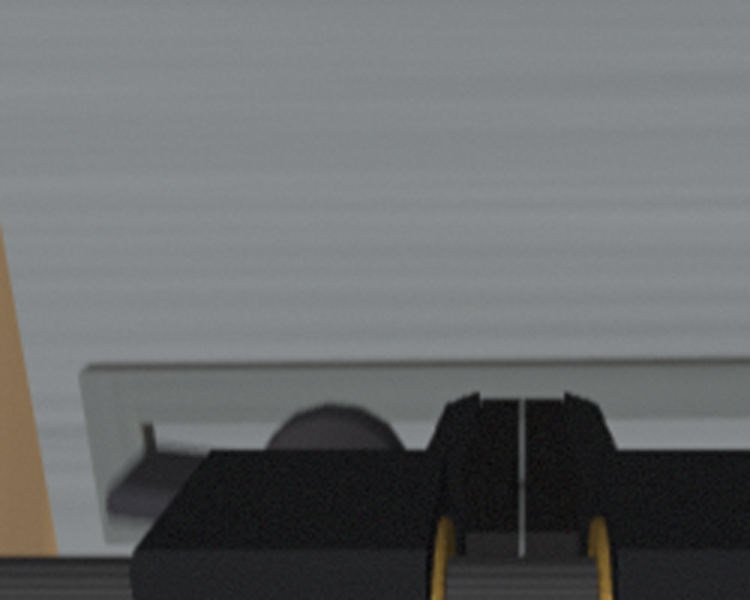

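Emit:
servo_tool([
  [[0,0,0],[0.1,0,0.25],0],
  [[0,0,0],[-0.3,0,-0.25],0],
  [[0,0,0],[-1,0,0],0],
  [[0,0,0],[-0.8,-0.3,0.2],0],
  [[0,0,0],[0,-1,0.25],0],
  [[0,0,0],[0,-1,0.25],0],
  [[0,0,0],[0,-1,0.25],0],
  [[0,0,0],[0,-0.4,0],0],
])

```text
time_s: 13.08
tool_pos: [0.4431, -0.0125, 0.0984]
ee_rot: [0.539, 0.459, 0.542, -0.453]
contact_force: [0.2, 0.2, 0.9]
gripper_width: 0.004
```

```bash
python3 -c "
from h import *
st([-.041,-.012,.053]);d=grab('wrist','w14.png');cv2.imwrite('pics/w14c.png',cv2.resize(d['color'][100:300,250:500],None,fx=3,fy=3,interpolation=cv2.INTER_CUBIC))"
```

```text
t 13.07 loc mm [-43.5 -14.2  98.4] F loc [0.27 0.12 0.94] w 0.0
rot units to target [-0.05 -0.05 -0.03] tool axes loc y: [ 1.   -0.01]
shift units [ 2.27  0.12 -0.09]
```

View pics/w14c.png

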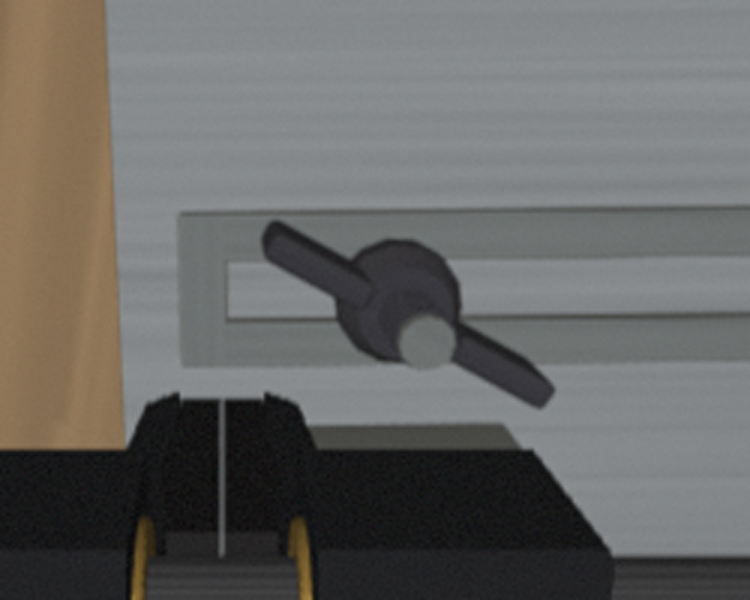

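Emit:
servo_tool([
  [[0,0,0.05],[0.8,0,0],0],
  [[0,0,0],[1,0,0],0],
  [[0,0,0],[0.55,0,0],0],
  [[0,0,0],[0.05,0,-0.75],0],
  [[0,0,0],[0,0.4,-0.55],0],
  [[0,0,0],[0,0.55,-0.75],0],
])

```text
time_s: 13.88
tool_pos: [0.4592, 0.0332, 0.0504]
ee_rot: [0.543, 0.461, 0.538, -0.451]
contact_force: [0.1, 0.0, -0.6]
gripper_width: 0.006
```

```bash
python3 -c "
from h import *
st([-.0065,.033,.053])"
```

```text
t 13.88 loc mm [-19.6  27.9  50.4] F loc [ 0.13  0.01 -0.58] w 0.01
rot units to target [-0.05 -0.03 -0.11] tool axes loc y: [ 1.   -0.01]
shift units [-0.12  0.66 -0.26]
```

Emit:
servo_tool([
  [[0,0,-0.1],[-0.05,0.7,-0.25],0],
  [[0,0,0],[-0.05,0.6,0.35],0],
  [[0,0,0],[0,0.65,0.15],0],
])

```text
time_s: 14.25
tool_pos: [0.5, 0.0389, 0.0538]
ee_rot: [0.539, 0.457, 0.543, -0.453]
contact_force: [-0.1, 1.1, 0.5]
gripper_width: 0.003
```

```bash
python3 -c "
from h import *
st([.034,.024,.053])"
```

```text
t 14.25 loc mm [21.5 26.5 53.8] F loc [0.11 1.08 0.49] w 0.0
rot units to target [-0.02 -0.05  0.  ] tool axes loc y: [ 1. -0.]
shift units [0.04 0.63 0.12]
```

Emit:
servo_tool([
  [[0,0,0],[0,0.65,0.15],0],
  [[0,0,0],[0,0.1,0.35],0],
])

```text
time_s: 14.5
tool_pos: [0.5196, 0.0341, 0.0549]
ee_rot: [0.539, 0.459, 0.544, -0.451]
contact_force: [-0.1, 1.9, -0.6]
gripper_width: 0.004
```

```bash
python3 -c "
from h import *
st([.036,.006,.053])"
```

```text
t 14.5 loc mm [40.  18.3 54.9] F loc [ 0.19  1.89 -0.59] w 0.0
rot units to target [-0.02 -0.08 -0.03] tool axes loc y: [ 1. -0.]
shift units [ 0.08 -0.2   0.61]
```

Emit:
servo_tool([
  [[0,0,0],[0.1,-0.15,0.3],0],
  [[0,0,0],[0,0,0.3],0],
])

```text
time_s: 14.75
tool_pos: [0.5191, 0.022, 0.053]
ee_rot: [0.539, 0.459, 0.544, -0.45]
contact_force: [-0.4, 2.0, -0.6]
gripper_width: 0.007
```

```bash
python3 -c "
from h import *
st([.036,.004,.053])"
```

```text
t 14.75 loc mm [37.3  6.4 53. ] F loc [-0.05  2.   -0.59] w 0.01
rot units to target [-0.02 -0.09 -0.04] tool axes loc y: [ 1. -0.]
shift units [-0.   -0.06  0.12]
```

Emit:
servo_tool([
  [[0,0,0],[0.05,0,0.3],0],
])

```text
time_s: 14.88
tool_pos: [0.5195, 0.0157, 0.052]
ee_rot: [0.539, 0.459, 0.544, -0.45]
contact_force: [-0.6, 1.3, -0.1]
gripper_width: 0.006
```

```bash
python3 -c "
from h import *
st([.036,.004,.053]);d=grab('wrist','w15.png');cv2.imwrite('pics/w15c.png',cv2.resize(d['color'][100:300,150:400],None,fx=3,fy=3,interpolation=cv2.INTER_CUBIC))"
```

```text
t 14.88 loc mm [36.6  0.2 52. ] F loc [-0.37  1.39 -0.08] w 0.01
rot units to target [-0.02 -0.09 -0.03] tool axes loc y: [ 1. -0.]
shift units [-0.05 -0.03 -0.19]
```

View pics/w15c.png

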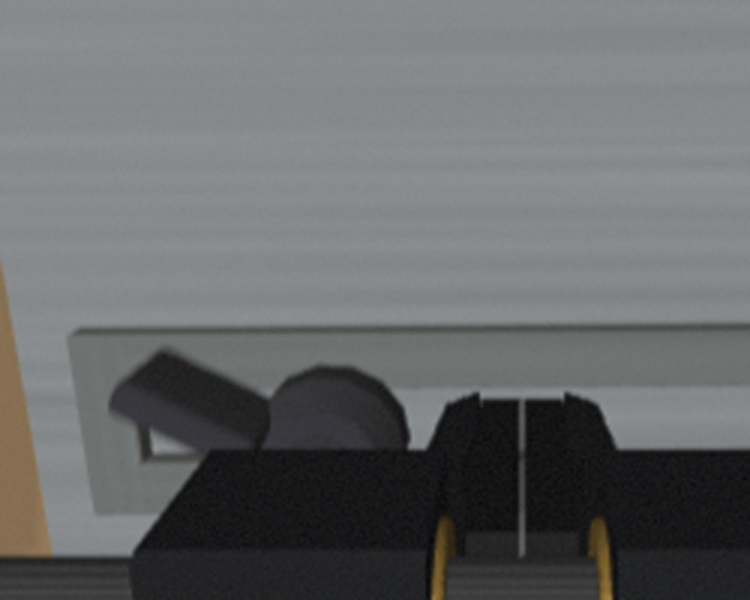

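Emit:
servo_tool([
  [[0,0,0],[-0.3,0,-0.25],0],
  [[0,0,0],[-1,0,0],0],
  [[0,0,0],[-0.9,-0.3,0.2],0],
  [[0,0,0],[0,-1,0.25],0],
  [[0,0,0],[0,-1,0.25],0],
  [[0,0,0],[0,-1,0.2],0],
  [[0,0,0],[0,-0.4,0],0],
])

```text
time_s: 15.8
tool_pos: [0.4454, -0.0141, 0.0999]
ee_rot: [0.539, 0.459, 0.542, -0.452]
contact_force: [1.0, -1.0, -0.6]
gripper_width: 0.005
```

```bash
python3 -c "
from h import *
st([-.043,-.012,.051]);d=grab('wrist','w16.png');cv2.imwrite('pics/w16c.png',cv2.resize(d['color'][100:300,250:500],None,fx=3,fy=3,interpolation=cv2.INTER_CUBIC))"
```

```text
t 15.8 loc mm [-41.6 -16.2  99.9] F loc [ 0.8  -1.2  -0.58] w 0.01
rot units to target [-0.03 -0.06 -0.03] tool axes loc y: [ 1.   -0.01]
shift units [ 2.45 -0.08 -0.19]
```

View pics/w16c.png

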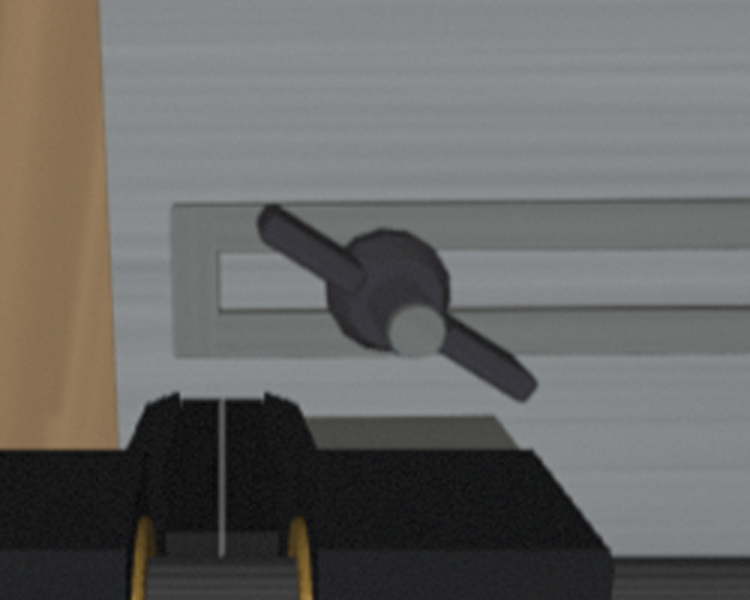

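Emit:
servo_tool([
  [[0,0,0.05],[0.8,0,0],0],
  [[0,0,0],[1,0,0],0],
  [[0,0,0],[0.6,0,0],0],
  [[0,0,0],[0.05,0,-0.75],0],
  [[0,0,0],[0,0.35,-0.5],0],
])

```text
time_s: 16.48
tool_pos: [0.4474, 0.0041, 0.0505]
ee_rot: [0.542, 0.457, 0.536, -0.458]
contact_force: [-10.7, -24.4, 7.6]
gripper_width: 0.004
```

```bash
python3 -c "
from h import *
st([-.021,.026,.051])"
```

```text
t 16.48 loc mm [-36.4   1.4  50.5] F loc [-14.84 -22.18   7.6 ] w 0.0
rot units to target [-0.09  0.06 -0.03] tool axes loc y: [ 1.   -0.01]
shift units [-0.03  0.75 -1.24]
```

Emit:
servo_tool([
  [[0,0,-0.1],[0,0.3,-0.4],0],
])

```text
time_s: 16.6
tool_pos: [0.4468, 0.0033, 0.0506]
ee_rot: [0.539, 0.447, 0.536, -0.472]
contact_force: [-6.7, -15.5, 11.1]
gripper_width: 0.004
```

```bash
python3 -c "
from h import *
st([-.021,.026,.051])"
```

```text
t 16.6 loc mm [-37.1   0.7  50.6] F loc [ -9.32 -14.06  11.07] w 0.0
rot units to target [-0.14  0.17  0.17] tool axes loc y: [ 1.   -0.02]
shift units [-0.07  0.78 -1.28]
```

Emit:
servo_tool([
  [[0,0,0],[0,0.3,-0.3],0],
])

```text
time_s: 16.73
tool_pos: [0.4467, 0.0026, 0.0507]
ee_rot: [0.538, 0.442, 0.534, -0.48]
contact_force: [-8.0, -10.3, 11.2]
gripper_width: 0.008
```

```bash
python3 -c "
from h import *
st([-.021,.026,.051])"
```

```text
t 16.73 loc mm [-37.3   0.   50.7] F loc [-9.64 -8.71 11.19] w 0.01
rot units to target [-0.18  0.26  0.25] tool axes loc y: [ 1.   -0.03]
shift units [-0.1   0.78 -1.32]
```

Emit:
servo_tool([
  [[0,0,0],[0,-0.2,0.5],0],
  [[0,0.05,0.1],[0,-0.1,0.2],0],
  [[0,0,0],[-0.8,0,0.1],0],
  [[0,0,0],[-1,0,0.1],0],
  [[0,0,0],[-0.5,0,0],0],
])

```text
time_s: 17.35
tool_pos: [0.4474, -0.0141, 0.099]
ee_rot: [0.54, 0.449, 0.532, -0.473]
contact_force: [-0.6, -0.2, 0.0]
gripper_width: 0.009
```

```bash
python3 -c "
from h import *
st([-.043,-.012,.051]);d=grab('wrist','w17.png');cv2.imwrite('pics/w17c.png',cv2.resize(d['color'][100:300,250:500],None,fx=3,fy=3,interpolation=cv2.INTER_CUBIC))"
```

```text
t 17.35 loc mm [-39.6 -16.5  99. ] F loc [-0.65 -0.06  0.01] w 0.01
rot units to target [-0.17  0.2   0.12] tool axes loc y: [ 1.   -0.03]
shift units [ 2.39 -0.13 -0.29]
```

View pics/w17c.png

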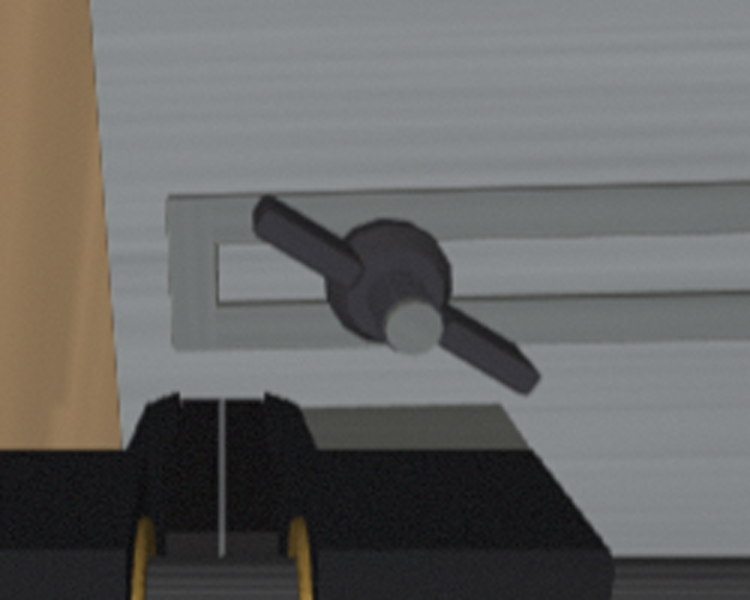

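Emit:
servo_tool([
  [[-0.17,0.2,0.12],[0,0.8,-0.3],0],
  [[0,0,0],[0,1,-0.4],0],
  [[0,0,0],[0,1,-0.4],0],
  [[0,0,0],[0.2,0.8,-0.3],0],
  [[0,0,0],[0.9,0.1,0],0],
  [[0,0,0],[0.9,0,0],0],
])

```text
time_s: 18.15
tool_pos: [0.5191, 0.0283, 0.0567]
ee_rot: [0.543, 0.456, 0.542, -0.452]
contact_force: [-0.6, -0.8, 0.8]
gripper_width: 0.004
```

```bash
python3 -c "
from h import *
st([.034,.002,.053])"
```

```text
t 18.15 loc mm [38.4 12.7 56.7] F loc [-0.68 -0.64  0.84] w 0.0
rot units to target [ 0.01 -0.02 -0.03] tool axes loc y: [1. 0.]
shift units [ 0.18 -0.22  0.53]
```

Emit:
servo_tool([
  [[0,0,0],[0.18,-0.2,0.3],0],
  [[0,0,0],[0,0,0.25],0],
])

```text
time_s: 18.4
tool_pos: [0.5142, 0.016, 0.0506]
ee_rot: [0.542, 0.454, 0.544, -0.453]
contact_force: [-1.5, 5.0, 1.2]
gripper_width: 0.004
```

```bash
python3 -c "
from h import *
st([.034,.002,.053])"
```

```text
t 18.4 loc mm [31.4  1.4 50.6] F loc [-0.65  5.21  1.17] w 0.0
rot units to target [ 0.02 -0.02  0.01] tool axes loc y: [1. 0.]
shift units [-0.12  0.13 -0.03]
```

Emit:
servo_tool([
  [[0,0,0],[0,0,0.2],0],
])

```text
time_s: 18.52
tool_pos: [0.5144, 0.0153, 0.0507]
ee_rot: [0.541, 0.455, 0.545, -0.451]
contact_force: [-2.6, 12.2, -0.7]
gripper_width: 0.004
```

```bash
python3 -c "
from h import *
st([.034,.002,.053])"
```

```text
t 18.52 loc mm [31.6  0.7 50.7] F loc [-0.43 12.44 -0.75] w 0.0
rot units to target [ 0.03 -0.06 -0.  ] tool axes loc y: [1. 0.]
shift units [-0.11  0.12 -0.07]
```

Emit:
servo_tool([
  [[0,0,0],[0,0,-0.4],0],
  [[0,0,0],[-0.8,0,-0.2],0],
  [[0,0,0],[-1,0,0],0],
  [[0,0,0],[-1,-1,0.5],0],
  [[0,0,0],[-1,-1,1],0],
  [[0,0,0],[-1,-1,1],0],
  [[0,0,0],[-0.5,-0.5,1],0],
  [[0,0,0],[0,0,1],0],
  [[0,0,0],[0,0,1],0],
  [[0,0,0],[0,0,0.5],0],
])

```text
time_s: 19.77
tool_pos: [0.464, -0.1123, 0.1706]
ee_rot: [0.546, 0.454, 0.54, -0.452]
contact_force: [0.0, 0.6, -0.3]
gripper_width: 0.004
```

```bash
python3 -c "
from h import *
st();d=grab('scene','s3.png');e=grab('wrist','w18.png');f=grab('side','d2.png')
cv2.imwrite('pics/s3c.png',cv2.resize(d['color'][140:300,200:400],None,fx=4,fy=4,interpolation=cv2.INTER_CUBIC)[:600])
a=np.load('pics/scene0.npz')['color'].astype(int)
def yel(c): c=c.astype(int);m=((c[...,2]-c[...,0]>60)&(c[...,1]-c[...,0]>20));m[:180]=0;m[340:]=0;m[:,:200]=0;m[:,370:]=0;ys,xs=np.nonzero(m);return xs.mean(),ys.mean(),m.sum(),xs.min(),ys.max()
for n in('scene0','s1','s3'): print(n,yel(np.load('pics/'+n+'.npz')['color']))
D=np.abs(d['color'].astype(int)-a).max(2)
for nm,(x0,x1,y0,y1) in dict(mug=(205,250,135,190),wrench=(252,305,120,160),flask=(405,470,245,320)).items(): print(nm,(D[y0:y1,x0:x1]>40).sum())
"
```

```text
t 19.77 loc mm [ -40.5 -116.1  170.6] F loc [ 0.12  0.54 -0.27] w 0.0
rot units to target [ 0.02  0.03 -0.05] tool axes loc y: [1. 0.]
scene0 (np.float64(284.10033046926634), np.float64(255.03251817580966), np.int64(7565), np.int64(201), np.int64(338))
s1 (np.float64(283.92083120856705), np.float64(255.03250892401834), np.int64(7844), np.int64(201), np.int64(339))
s3 (np.float64(284.0712715043332), np.float64(255.06920191437072), np.int64(7731), np.int64(201), np.int64(339))
mug 0
wrench 13
flask 0
```

View pics/s3c.png

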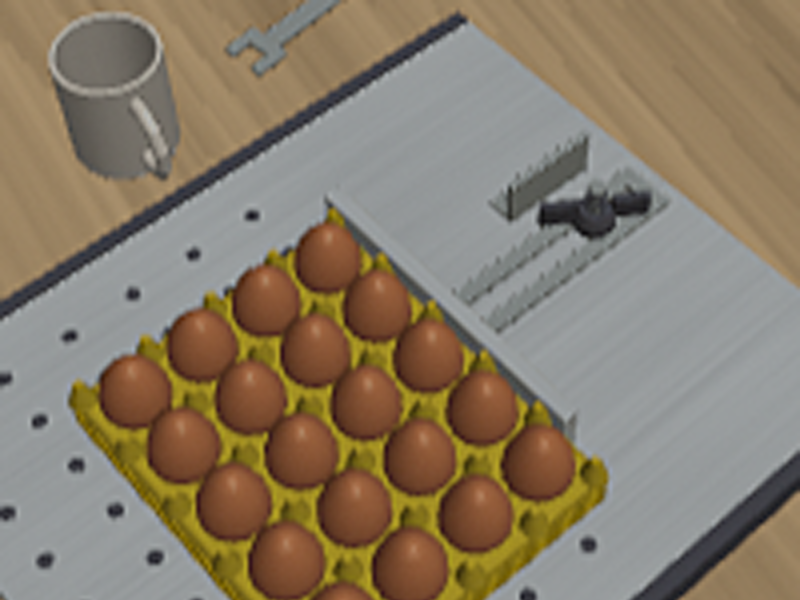

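View pics/w18.png

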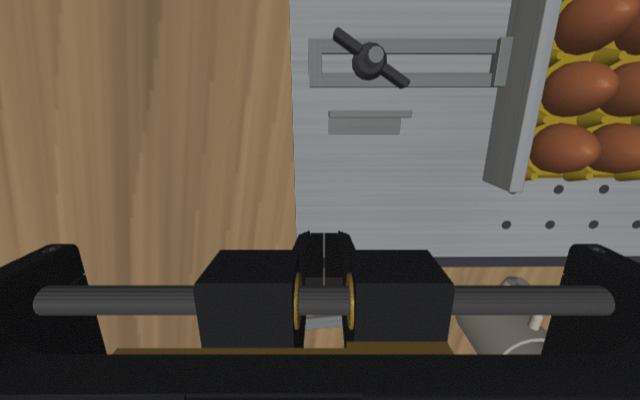

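```bash
python3 -c "
from h import *
s=st();print(order.hand_in())"
```

```text
t 19.93 loc mm [ -40.2 -114.6  170. ] F loc [ 0.66  0.3  -0.17] w 0.01
rot units to target [ 0.03  0.02 -0.05] tool axes loc y: [1. 0.]
the job is handed in; nothing more can be done
None
```

I pushed the rail up against the tray, then ran the wing nut down to its stop, and handed the job in at about 20 s. The arm was clear of everything by then.

- **Rail:** I pushed it about 38–39 mm with the shut fingertips. It met the tray where the push force rose from about 2 N to 6 N with no further travel. The scene pictures from before and after show the tray in the same place to within 0.2 px.
- **Wing nut:** Three clockwise strokes on the open side turned it about 8.5 rad. After that it would not turn clockwise. One push behind the left wing took about 26 N, and one on the right wing took 12 N. The friction alone would give about 1 N. The wings stayed at about −31° through both pushes. I take this as seated, but I did not measure the nut's height; it only looked slightly lower in the picture.
- **Bystanders:** The mug and flask regions of the scene picture are unchanged. The wrench region differs in 13 pixels. I never took the gripper near it and put this down to shading, but I did not check further.

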